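Close the quarter-turn access cover and hold it shut

TASK

The loose cover of the small instrument housing stands proud on its springy seal. Press it down by its fastener until it is seated level on the rim, and while it is down turn the quarter-turn fastener clockwise until its slot lines up with the two index lines on the cover. Finish still holding the cover pressed fully home against the rim (do not let go: the seal lifts it again), and leave the things standing round it alone.

Things in the scene. Friction and masses are not known exactly. Their poses are not given: they have to be found in the camera images.
- housing: grey painted instrument housing, 120 (x) x 150 (y) x 70 mm high, screwed to the bench, three round sockets on its front (-x) face. Origin: centre of its underside on the bench; z up, y along its long side. Its rim, on which the cover must seat, is 70 mm above the origin.
- cover: loose aluminium plate, 116 (x) x 146 (y) x 5 mm, in the housing's mouth (skirt below, 1.5 mm side play). Origin: centre of its underside; z up. Starts about 6 mm above the rim on a sprung seal; seated when its origin is 70 mm above the housing's. Pressing it onto the rim takes about 8 N. Two black index lines on top lie on its y axis, 35 to 57 mm either side of the fastener.
- thumb_bar (a point): middle of the fastener's black upright thumb bar at the cover's centre: 44 mm long (point x), 14 mm thick (point y: grip across it), z up. This point is 26 mm, the bar's top 39 mm above the cover's underside; a round flange of radius 24 mm at its foot reaches up to 9 mm. A slot 5 mm wide runs along the bar's top. Pushing the bar down pushes the cover down.
- fastener (a joint): turn of the fastener, rad, growing clockwise from above. 0: bar along cover x (open); pi/2: bar and slot along cover y, in line with the index lines. Starts at 0.12 to 0.42; stops at 0 and 2.0; friction 0.06 N m. A tongue blocks it beyond about 0.55 unless the cover is within 2 mm of the rim; closed, it still lets the cover rise about 3 mm if not held down (up to 8 N).
- petri: clear petri dish, 93 mm across, 16 mm high, on the bench to the left (+y) of the housing; bystander. Origin: centre of its underside.
- jar: screw-lid sample jar, 55 mm across, 82 mm high, on the bench to the right (-y) of the housing; bystander. Origin: centre of its underside.
- pen: marker pen, 10 x 130 x 11 mm, lying on the bench to the left; bystander. Origin: centre of its underside.

How it is judged:
On the way, in this order (a step that is already met when the one before it is completed fails the run):
1. the cover is pressed down level on the rim while the fastener is still open (z of cover in the frame of housing below 0.0715 m and angle between cover's own z axis and vertical below 0.03 rad and value of joint fastener below 0.8 rad), for 0.1 s.
2. the fastener is turned until its slot lines up with the index lines (value of joint fastener between 1.42 and 1.72 rad), for 0.1 s.
At the end, for the whole second after the job is handed in: The cover lies within 1.5 mm of the rim and level (within 0.03 rad), at rest and held down by the robot, which touches it with more than 2 N; the slot is within 0.15 rad of the index lines (fastener joint 1.42 to 1.72) (all of step 2 and z of cover in the frame of housing between 0.067 and 0.0715 m and horizontal distance between cover and housing below 0.005 m and angle between cover's own z axis and vertical below 0.03 rad and linear speed of cover below 0.02 m/s and contact force between any of the fingers, the arm and cover above 2 N); the arm keeps its last pose, push and grip.
It fails at once if a bystander (petri dish, jar, marker) is shifted by more than 20 mm or the jar tipped over (distance of any of petri, jar, pen from where it was at the start of the episode above 0.02 m or angle between jar's own z axis and vertical above 0.5 rad).
It also fails if it takes over 32 s, if anything falls off the work surface, if the arm or the gripper's body presses on something with over 40 N, if the wrist force passes 120 N, or if a joint passes its speed limit or range.

ROBOT

A 7-joint arm with a two-finger parallel gripper is mounted at the origin on a cart in front of the work surface, level with it; the furniture and walls round the work are solid. World frame = base frame: x ahead of the robot, y to its left, z up, the work surface at z = 0. Lengths are in m, angles in rad, forces in N, time in s.
With the tool pointing down it reaches from about 0.4 to 0.85 m from the base axis. Payload 10.4 kg.
Tool frame: the origin (TCP) lies at the centre of the arm's flange, where the gripper is bolted on; the fingertips stand 182 mm ahead of it and the grasp point (between the pads) lies 164 mm ahead of it; z points along the fingers, y is the line along which they close (so a half turn about z gives the same grasp; the last joint's range is limited). The gripper opens to 87 mm and grips with 3 to 60 N. Pads are 19 mm wide; open, the fingers measure 117 mm over their backs; the gripper's body (75 mm by 190 mm) begins 51 mm behind the grasp point.
Start: joints at [-1.241, 0.332, -0.065, 1.46, 0.022, 1.35, -0.088], TCP at [0.216, 0.587, 0.405] pointing down, gripper open.
Joint ranges: [-2.6, 2.6], [-0.5, 2.12], [-1.47, 1.34], [0.16, 2.42], [-1.27, 4.41], [0.06, 2.06], [-2.6, 2.6]. Speed limits (rad/s): [2.22, 2.22, 2.79, 2.79, 3.14, 3.14, 3.14].

INTERFACE

Orientations are given as a unit quaternion [x, y, z, w].
In Python, from bench import r, eyes, job gives the robot as it stands. The module is installed in compiled form; this text tells all that it offers.
- The arm moves only by the shell command python3 -m inch 'ROWS' [OPENING] [FORCE]. ROWS is JSON, a list of rows, each a list of 6 numbers: the shift along the tool's x, y, z normalised to -1 to 1, where 1 is 4 cm, then the turn, a rotation vector about the tool's x, y, z normalised to -1 to 1, where 1 is 0.12 rad. In form: [[x, y, z, wx, wy, wz], ...]. A call has exactly 5 rows; each row shifts and turns the commanded pose from where the row before left it, along the tool's axes as they then stand; what a row does not reach is not made up. A row lasts 1/12 s, in which the tool goes at most 41.7 mm and 7.16 degrees, less where a joint would pass 70% of its speed; a pose out of reach is approached as far as the arm can. A call with a number of a shift or a turn outside -1 to 1 is refused whole. A call with a gripper value outside its range is refused whole. OPENING is the gripper command: -1 is shut, 1 is fully open, values between are in proportion, set as the call begins (- or left out, the last holds). The fingers move at their own pace and stop on an object; FORCE is the grip in N (left out, the last holds). Time passes only in rows, so rows that do not move let the fingers close, or fill a call up. It gives the time, the measured TCP pose, the force, the opening and the grip force at its end, in the units of the state.
- r.read_state(): the state, without advancing time (a new reading comes with each control period).
- eyes.camera(name): name is "scene" or "top" or "wrist"; returns a dict with "pixels" (480x640x3 uint8, red, green, blue), "fx", "fy", "cx", "cy" (pixels), "D" ([k1, k2, p1, p2, k3] as OpenCV has them; the pictures are not rectified), "extrinsics" (4x4, takes a point from camera to world coordinates). Camera axes: x right, y down, z forward; pixel columns grow to the right and rows downward; lengths in m; the calibration is good to about 2 mm. A picture is of the moment at which its call begins. There is no depth.
- job.close_job(): hands the job in; it is judged then, once.
The state is a dict: "time": time; "joint_positions": joint angles; "joint_vel": joint speeds; "joint_torque": joint torques, N m; "ee_pos": TCP position; "eef_rot": TCP orientation; "ft_force": force on the tool from outside, world axes, zero at the start; "torque": the same for the moment, N m; "width": finger opening in m; "grip_force": force on a finger pad.
Only numpy, scipy, OpenCV 4.12 (cv2) and the standard library are available. Lean on these libraries where they do the work, as an engineer would, in place of code of your own. Each camera call takes 0.05 s, during which the arm holds its last target. There are 200 camera calls.

## Working session

There is one attempt and no reset: what is moved stays moved. The work goes in short steps, Python scripts to look and compute and a shell command to move; the robot and the scene stay as the last step left them, time stands still between calls to the robot, and variables do not carry over. Pictures are saved under pics/ and viewed, at most 10 in all, crops included, and the job is handed in when it is done.

```bash
mkdir -p pics; python3 - <<'E'
from bench import r,eyes,job
import cv2,numpy as np
s=r.read_state();print(s['time'],s['ee_pos'],s['eef_rot'],s['width'])
for n in("top","scene"):
    c=eyes.camera(n);cv2.imwrite(f"pics/{n}0.png",c['pixels'][:,:,::-1]);print(n,c['fx'],c['fy'],c['cx'],c['cy'],c['D'],np.round(c['extrinsics'],4).tolist())
E
```

```text
0.0 [0.21589648 0.58638927 0.40394369] [ 1.75479650e-01  9.84482801e-01 -7.04891739e-04 -1.03285638e-04] 0.0868921754384588
top 452.7371904768789 452.7371904768789 321.4585441444908 234.70189368975838 [-0.06270709  0.          0.          0.          0.        ] [[-0.0263, -0.9855, 0.1674, 0.3295], [-0.9989, 0.0323, 0.0335, -0.0123], [-0.0385, -0.1663, -0.9853, 1.0067], [0.0, 0.0, 0.0, 1.0]]
scene 601.6527771980769 601.6527771980769 306.3800008987731 236.65311496192288 [0.02001764 0.         0.         0.         0.        ] [[0.5026, -0.6095, 0.6131, -0.4916], [-0.8644, -0.3452, 0.3655, -0.5685], [-0.0111, -0.7137, -0.7004, 1.2127], [0.0, 0.0, 0.0, 1.0]]
```

View pics/top0.png

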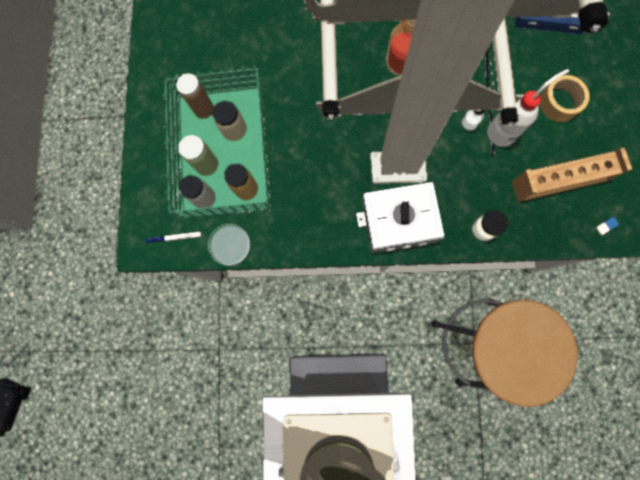

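View pics/scene0.png

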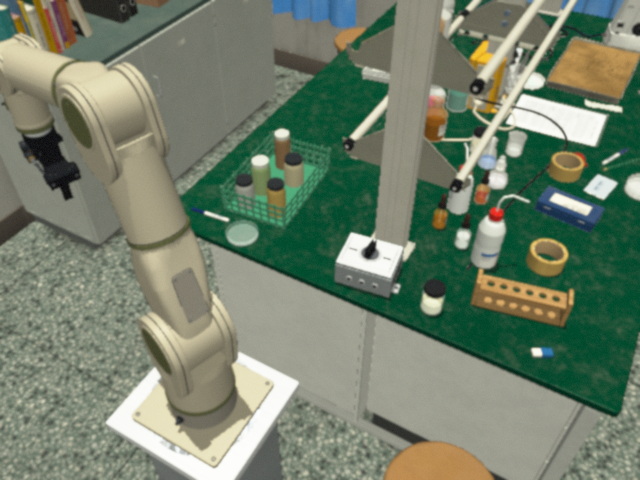

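The top view shows the housing at about (403,217), the bar at (404,212), the jar at (490,225), the petri dish at (229,245) and the pen at (173,237). A post stands close behind the housing at about (400,165), so I need to measure the clearance for the gripper.

```bash
python3 - <<'E'
import cv2
a=cv2.imread("pics/top0.png")[130:270,330:530];b=cv2.imread("pics/scene0.png")[200:310,310:470]
a=cv2.resize(a,(800,560),interpolation=cv2.INTER_CUBIC);b=cv2.resize(b,(800,550),interpolation=cv2.INTER_CUBIC)
cv2.imwrite("pics/a.png",a);cv2.imwrite("pics/b.png",b)
E
```

```text
(no output)
```

View pics/a.png

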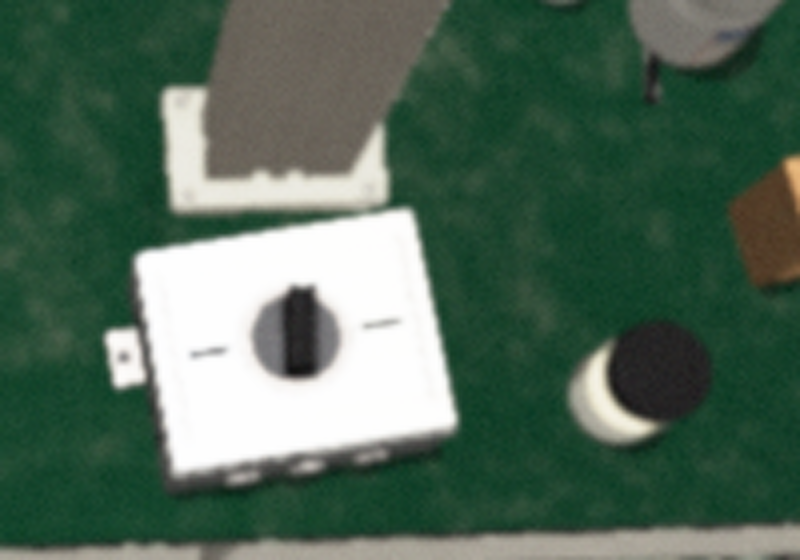

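View pics/b.png

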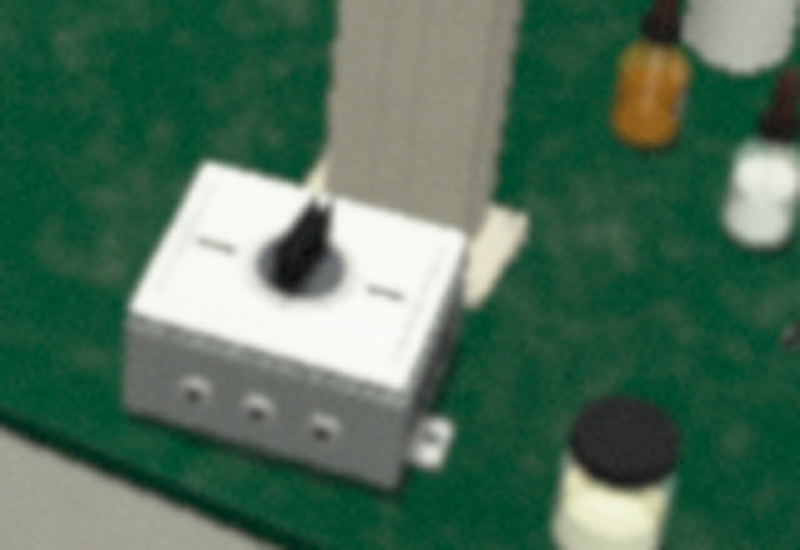

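The crops show the cover corners at (135,255), (412,210), (457,428) and (175,473), the bar top running (300,287) to (300,375), and the index lines at (208,352) and (382,323). The foot of the post's front face runs (207,177) to (352,177). The post stands close behind the housing.

```bash
cat > h.py <<'E'
import cv2,numpy as np
from bench import r,eyes,job
def plane(c,uv,z):
    K=np.array([[c['fx'],0,c['cx']],[0,c['fy'],c['cy']],[0,0,1]])
    n=cv2.undistortPoints(np.array(uv,float).reshape(-1,1,2),K,np.array(c['D'])).reshape(-1,2)
    E=np.array(c['extrinsics']);d=np.c_[n,np.ones(len(n))]@E[:3,:3].T
    return E[:3,3]+d*((z-E[2,3])/d[:,2])[:,None]
E
python3 - <<'E'
from h import *
c=eyes.camera("top");s=eyes.camera("scene")
A=lambda p:[(330+(x+.5)/4-.5,130+(y+.5)/4-.5) for x,y in p]
B=lambda p:[(310+(x+.5)/5-.5,200+(y+.5)/5-.5) for x,y in p]
np.set_printoptions(precision=4,suppress=True)
q=plane(c,A([(135,255),(412,210),(457,428),(175,473)]),.081);print(q,q.mean(0))
print('lines',plane(c,A([(208,352),(382,323)]),.081))
print('bar',plane(c,A([(300,287),(300,375)]),.115))
print('post',plane(c,A([(207,177),(352,177)]),.012),'plate',plane(c,A([(173,212),(387,205)]),.01))
q=plane(s,B([(205,162),(465,232),(405,388),(128,312)]),.081);print('scene',q,q.mean(0))
print('lines',plane(s,B([(216,244),(385,293)]),.081));
# post edges higher, scene: vertical edges at row y
print('bar',plane(s,B([(320,198),(290,255)]),.115))
# red/dark segmentation of cover for accuracy
g=c['pixels'].min(2); m=(g>150).astype(np.uint8);m[:180]=0;m[255:]=0;m[:,:366]=0;m[:,450:]=0
k,_=cv2.findContours(m,0,2);k=max(k,key=cv2.contourArea);print(cv2.minAreaRect(k));b=cv2.boxPoints(cv2.minAreaRect(k));q=plane(c,b,.081);print(q.mean(0),q)
E
```

```text
[[ 0.572  -0.0712  0.081 ]
 [ 0.5914 -0.2179  0.081 ]
 [ 0.4745 -0.2331  0.081 ]
 [ 0.4558 -0.0869  0.081 ]] [ 0.5234 -0.1523  0.081 ]
lines [[ 0.5187 -0.1069  0.081 ]
 [ 0.5311 -0.1981  0.081 ]]
bar [[ 0.5436 -0.1513  0.115 ]
 [ 0.4985 -0.1487  0.115 ]]
post [[ 0.6343 -0.1184  0.012 ]
 [ 0.6314 -0.2006  0.012 ]] plate [[ 0.615  -0.0983  0.01  ]
 [ 0.6149 -0.2197  0.01  ]]
scene [[ 0.5735 -0.0729  0.081 ]
 [ 0.5936 -0.2163  0.081 ]
 [ 0.4776 -0.2345  0.081 ]
 [ 0.4551 -0.0892  0.081 ]] [ 0.5249 -0.1532  0.081 ]
lines [[ 0.5211 -0.1063  0.081 ]
 [ 0.5325 -0.1983  0.081 ]]
bar [[ 0.5469 -0.1518  0.115 ]
 [ 0.5022 -0.1564  0.115 ]]
((403.47296142578125, 214.8378448486328), (57.04644775390625, 72.33555603027344), 80.53767395019531)
[ 0.5238 -0.1526  0.081 ] [[ 0.5736 -0.0707  0.081 ]
 [ 0.5942 -0.222   0.081 ]
 [ 0.4736 -0.2329  0.081 ]
 [ 0.4537 -0.085   0.081 ]]
```

```bash
python3 - <<'E'
from h import *
np.set_printoptions(precision=3,suppress=True)
c=eyes.camera("top");s=eyes.camera("scene")
def tri(a,b):
    def ray(c,uv):
        p=plane(c,[uv],0)[0];o=np.array(c['extrinsics'])[:3,3];return o,(p-o)/np.linalg.norm(p-o)
    o1,d1=ray(c,a);o2,d2=ray(s,b)
    t=np.linalg.lstsq(np.c_[d1,-d2],o2-o1,rcond=None)[0]
    p,q=o1+t[0]*d1,o2+t[1]*d2;return (p+q)/2,np.linalg.norm(p-q)
for a in((330,108),(510,115),(595,15)):
  for b in((348,145),(457,185),(478,88)):print(a,b,*tri(a,b))
R=s['extrinsics']
# scene: post vertical edges on front face at rows lower
print(plane(s,[(378,240),(410,246)],.0)) 
st=r.read_state();print(st['time'])
E
```

```text
(330, 108) (348, 145) [ 0.671 -0.007  0.284] 0.002048408844895994
(330, 108) (457, 185) [ 0.818 -0.134  0.092] 0.2741763947049027
(330, 108) (478, 88) [ 0.615 -0.159  0.521] 0.3153849903807336
(510, 115) (348, 145) [ 0.48  -0.162  0.513] 0.14824207004075596
(510, 115) (457, 185) [ 0.645 -0.311  0.289] 0.0008565064976188071
(510, 115) (478, 88) [ 0.582 -0.27   0.536] 0.13307421949014475
(595, 15) (348, 145) [ 0.466 -0.185  0.602] 0.2561504080903189
(595, 15) (457, 185) [ 0.667 -0.352  0.382] 0.18190859676452287
(595, 15) (478, 88) [ 0.648 -0.312  0.551] 0.0033770629088814307
[[ 0.659 -0.12   0.   ]
 [ 0.682 -0.209  0.   ]]
0.3
```

```bash
for i in 1; do
python3 -m inch '[[-0.4,-0.4,0,0,0,0],[-0.66,-0.7,0,0,0,0],[-0.66,-0.7,0,0,0,0],[-0.66,-0.7,0,0,0,0],[-0.66,-0.7,0,0,0,0]]' 1
python3 -m inch '[[-0.66,-0.7,0,0,0,0],[-0.66,-0.7,0,0,0,0],[-0.66,-0.7,0,0,0,0],[-0.66,-0.7,0,0,0,0],[-0.66,-0.7,0,0,0,0]]'
python3 -m inch '[[-0.66,-0.7,0,0,0,0],[-0.66,-0.7,0,0,0,0],[-0.66,-0.7,0,0,0,0],[-0.66,-0.7,0,0,0,0],[-0.66,-0.7,0,0,0,0]]'
done
```

```text
time: 0.72
ee_pos: [0.2863, 0.4226, 0.4047]
eef_rot: [0.175, 0.984, 0.0, -0.0]
ft_force: [1.2, 0.2, 0.1]
width: 0.0871
grip_force: 0.0
time: 1.13
ee_pos: [0.3617, 0.2454, 0.4049]
eef_rot: [0.175, 0.984, 0.0, 0.0]
ft_force: [0.9, 0.1, 0.5]
width: 0.0874
grip_force: 0.0
time: 1.55
ee_pos: [0.437, 0.0684, 0.405]
eef_rot: [0.175, 0.984, 0.0, 0.0]
ft_force: [0.9, 0.7, -0.2]
width: 0.0874
grip_force: 0.0
```

```bash

python3 -m inch '[[-0.66,-0.7,0,0,0,0],[-0.66,-0.7,0,0,0,0],[-0.66,-0.7,0,0,0,0],[-0.66,-0.7,0,0,0,0],[-0.6,-0.7,0,0,0,0]]'
python3 -m inch '[[-0.4,-0.45,0.2,0,0,0],[0,0,0.3,0,0,-0.8],[0,0,0.4,0,0,-0.9],[0,0,0.3,0,0,-0.9],[0,0,0,0,0,0]]'
python3 - <<'E'
from h import *
c=eyes.camera("wrist");cv2.imwrite("pics/w0.png",c['pixels'][:,:,::-1])
c=eyes.camera("top");cv2.imwrite("pics/t1.png",c['pixels'][:,:,::-1])
s=r.read_state();print(s['ee_pos'],s['eef_rot'],s['joint_positions'],s['time'])
E
```

```text
time: 1.97
ee_pos: [0.5105, -0.1077, 0.4051]
eef_rot: [0.175, 0.985, 0.0, 0.001]
ft_force: [0.7, 0.3, -0.8]
width: 0.0875
grip_force: 0.0
time: 2.38
ee_pos: [0.5182, -0.128, 0.3545]
eef_rot: [0.018, 1.0, 0.0, -0.002]
ft_force: [0.5, -0.6, -0.5]
width: 0.0869
grip_force: 0.0
[ 0.51882307 -0.12818453  0.35692161] [ 2.23084089e-02  9.99751115e-01  1.99684416e-05 -2.07952028e-04] [-0.42796342  0.18024029  0.65585668  1.79597478 -0.1172955   1.20492466
  1.78837074] 2.4833
```

View pics/w0.png

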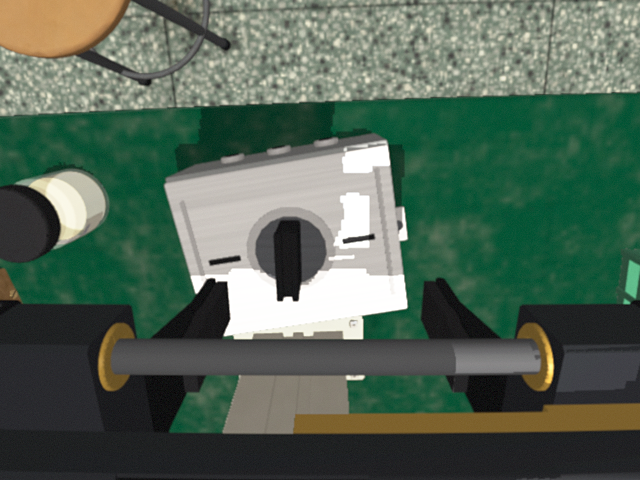

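The wrist view shows the bar centred at about (288,258), spanning rows 221 to 300, with index lines at (225,261) and (359,239). The post is behind, at about (290,400).

```bash
cat > bar.py <<'E'
from h import *
np.set_printoptions(precision=4,suppress=True)
c=eyes.camera("wrist");s=r.read_state()
g=c['pixels'].max(2);m=(g<45).astype(np.uint8);n,l,st,ce=cv2.connectedComponentsWithStats(m)
for i in range(1,n):
    if st[i,4]>100 and st[i,1]+st[i,3]<340 and st[i,1]>100 and 150<ce[i][0]<450:
        k=cv2.findContours((l==i).astype(np.uint8),0,2)[0][0]
        b=cv2.boxPoints(cv2.minAreaRect(k));q=plane(c,b,.115 if st[i,4]>600 else .081)
        e=sorted([(np.linalg.norm(q[1]-q[0]),*(q[1]-q[0])[:2]),(np.linalg.norm(q[2]-q[1]),*(q[2]-q[1])[:2])])[-1]
        print(st[i],q[:,:2].mean(0),'len',e[0],'ang',np.arctan(e[2]/e[1]))
print(s['ee_pos'],s['eef_rot'],s['time'],c['extrinsics'][:3,3])
E
python3 bar.py
```

```text
[ 274  217   28   80 1877] [ 0.5209 -0.1508] len 0.05024116313829247 ang -0.034365829864330594
[ 151  279   79   60 2652] [ 0.5524 -0.2143] len 0.04756149041367474 ang 1.5287192498296325
[ 421  278   79   61 2727] [ 0.5694 -0.0523] len 0.06462000901414407 ang 0.7295457663882527
[ 0.519  -0.1282  0.3575] [0.0223 0.9998 0.0001 0.0004] 2.5333 [ 0.435  -0.1246  0.3361]
```

```bash

python3 -m inch '[[-0.15,-0.6,0,0,0,0],[0,0,0.5,0,0,-0.1],[0,0,0.5,0,0,0],[0,0,0,0,0,0],[0,0,0,0,0,0]]'
python3 bar.py
```

```text
time: 2.95
ee_pos: [0.5239, -0.1522, 0.3172]
eef_rot: [0.015, 1.0, 0.0, -0.0]
ft_force: [-0.4, -0.4, -0.1]
width: 0.087
grip_force: 0.0
[ 313  226   28   96 2425] [ 0.5206 -0.1518] len 0.050934341985723074 ang -0.019406757779246726
[388 243  36  10 156] [ 0.5198 -0.1065] len 0.02026768201956233 ang -1.4322808409642547
[232 267  35  10 153] [ 0.5319 -0.1975] len 0.020510139765404077 ang -1.4371694689181758
[ 0.5242 -0.1523  0.318 ] [0.015  0.9999 0.     0.0005] 3.0 [ 0.4401 -0.1498  0.2964]
```

```bash

python3 -m inch '[[0,0,0.5,0,0,0],[0,0,0.4,0,0,0],[0,0,0.35,0,0,0],[0,0,0,0,0,0],[0,0,0,0,0,0]]'
python3 -m inch '[[0,0,0,0,0,0],[0,0,0,0,0,0],[0,0,0,0,0,0],[0,0,0,0,0,0],[0,0,0,0,0,0]]' -1 40
python3 -m inch '[[0,0,0,0,0,0],[0,0,0,0,0,0],[0,0,0,0,0,0],[0,0,0,0,0,0],[0,0,0,0,0,0]]'
python3 -c "
from h import *
c=eyes.camera('scene');cv2.imwrite('pics/s1.png',cv2.resize(c['pixels'][150:330,260:500,::-1],(800,600),interpolation=2))"
```

```text
time: 3.42
ee_pos: [0.5243, -0.1523, 0.2679]
eef_rot: [0.015, 1.0, -0.0, 0.0]
ft_force: [-0.1, -0.4, -0.0]
width: 0.0873
grip_force: 0.0
time: 3.83
ee_pos: [0.524, -0.1524, 0.2671]
eef_rot: [0.014, 1.0, 0.0, 0.0]
ft_force: [-0.3, -0.2, -0.3]
width: 0.0615
grip_force: 0.0
time: 4.25
ee_pos: [0.5239, -0.1525, 0.2668]
eef_rot: [0.014, 1.0, -0.0, 0.0]
ft_force: [-0.8, -0.6, 2.0]
width: 0.0283
grip_force: 0.4
```

View pics/s1.png

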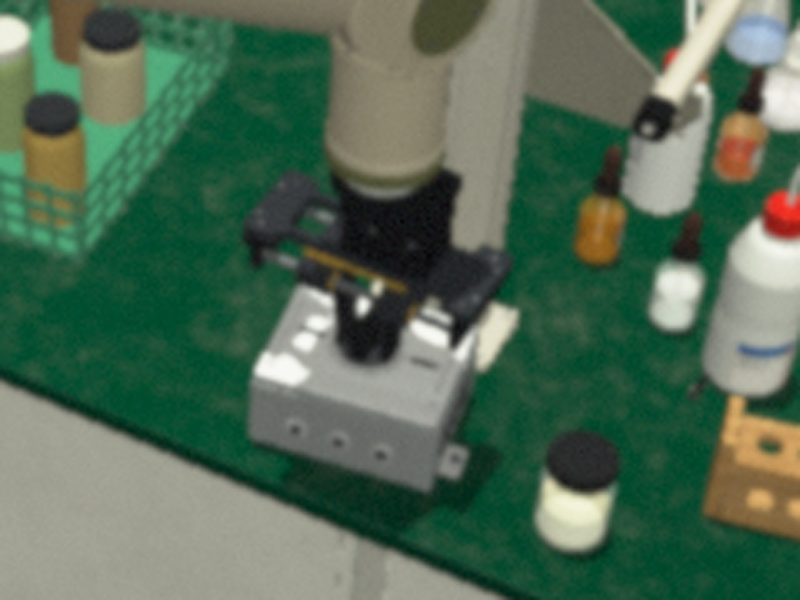

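The fingers are closing round the bar at crop (370,330), the body clears the post, and the bystanders are untouched.

```bash

python3 -m inch '[[0,0,0,0,0,0],[0,0,0,0,0,0],[0,0,0,0,0,0],[0,0,0,0,0,0],[0,0,0,0,0,0]]'
python3 -m inch '[[0,0,0,0,0,0],[0,0,0,0,0,0],[0,0,0,0,0,0],[0,0,0,0,0,0],[0,0,0,0,0,0]]'
```

```text
time: 4.72
ee_pos: [0.5239, -0.1524, 0.2667]
eef_rot: [0.014, 1.0, 0.0, 0.0]
ft_force: [0.9, -0.5, 1.7]
width: 0.0139
grip_force: 40.0
time: 5.13
ee_pos: [0.5239, -0.1524, 0.2667]
eef_rot: [0.014, 1.0, 0.0, 0.0]
ft_force: [0.9, -0.8, 1.5]
width: 0.0136
grip_force: 40.0
```

Gripped. Now I'll press down in small steps and watch the force.

```bash

python3 -m inch '[[0,0,0.05,0,0,0],[0,0,0.05,0,0,0],[0,0,0,0,0,0],[0,0,0,0,0,0],[0,0,0,0,0,0]]'
python3 -m inch '[[0,0,0.05,0,0,0],[0,0,0,0,0,0],[0,0,0,0,0,0],[0,0,0,0,0,0],[0,0,0,0,0,0]]'
```

```text
time: 5.55
ee_pos: [0.5239, -0.1524, 0.2629]
eef_rot: [0.014, 1.0, 0.0, 0.0]
ft_force: [-2.3, 1.0, 6.1]
width: 0.0135
grip_force: 40.3
time: 5.97
ee_pos: [0.5239, -0.1525, 0.2616]
eef_rot: [0.014, 1.0, 0.0, 0.0]
ft_force: [-5.3, 1.9, 16.0]
width: 0.0137
grip_force: 41.3
```

```bash
python3 -m inch '[[0,0,0.04,0,0,0],[0,0,0,0,0,0],[0,0,0,0,0,0],[0,0,0,0,0,0],[0,0,0,0,0,0]]'
```

```text
time: 6.38
ee_pos: [0.524, -0.1528, 0.2615]
eef_rot: [0.015, 1.0, 0.001, 0.0]
ft_force: [-13.3, 4.6, 34.2]
width: 0.0139
grip_force: 43.3
```

```bash

python3 -m inch '[[0,0,-0.02,0,0,0],[0,0,0,0,0,0.4],[0,0,0,0,0,0.6],[0,0,0,0,0,0.6],[0,0,0,0,0,0]]'
python3 -m inch '[[0,0,0,0,0,0.6],[0,0,0,0,0,0.6],[0,0,0,0,0,0.6],[0,0,0,0,0,0],[0,0,0,0,0,0]]'
```

```text
time: 6.8
ee_pos: [0.524, -0.1524, 0.2615]
eef_rot: [0.112, 0.994, 0.001, 0.0]
ft_force: [-9.9, 4.1, 25.6]
width: 0.0134
grip_force: 42.4
time: 7.22
ee_pos: [0.5241, -0.1521, 0.2615]
eef_rot: [0.217, 0.976, 0.001, -0.0]
ft_force: [-9.9, 4.6, 25.8]
width: 0.0136
grip_force: 42.4
```

```bash

python3 -m inch '[[0,0,0,0,0,0.7],[0,0,0,0,0,0.7],[0,0,0,0,0,0.7],[0,0,0,0,0,0.7],[0,0,0,0,0,0]]'
python3 -m inch '[[0,0,0,0,0,0.7],[0,0,0,0,0,0.7],[0,0,0,0,0,0.7],[0,0,0,0,0,0],[0,0,0,0,0,0]]'
```

```text
time: 7.63
ee_pos: [0.5244, -0.1517, 0.2615]
eef_rot: [0.379, 0.925, 0.001, -0.0]
ft_force: [-8.7, 6.4, 26.0]
width: 0.0135
grip_force: 42.3
time: 8.05
ee_pos: [0.5246, -0.1515, 0.2616]
eef_rot: [0.49, 0.872, 0.001, -0.0]
ft_force: [-7.6, 8.3, 25.3]
width: 0.0132
grip_force: 42.1
```

```bash

python3 -m inch '[[0,0,0,0,0,0.5],[0,0,0,0,0,0.5],[0,0,0,0,0,0.5],[0,0,0,0,0,0],[0,0,0,0,0,0]]'
python3 -m inch '[[0,0,0,0,0,0.5],[0,0,0,0,0,0.5],[0,0,0,0,0,0.5],[0,0,0,0,0,0.4],[0,0,0,0,0,0]]'
python3 -m inch '[[0,0,0,0,0,0],[0,0,0,0,0,0],[0,0,0,0,0,0],[0,0,0,0,0,0],[0,0,0,0,0,0]]'
python3 -c "
from h import *
s=r.read_state();print(s['torque'],s['joint_positions'])
for n in('scene','wrist'):
  c=eyes.camera(n);p=c['pixels'][...,::-1];cv2.imwrite('pics/'+n+'2.png',cv2.resize(p[150:330,260:500],(800,600),interpolation=2) if n=='scene' else p)"
```

```text
time: 8.47
ee_pos: [0.5248, -0.1514, 0.2616]
eef_rot: [0.566, 0.824, 0.002, -0.0]
ft_force: [-5.2, 7.9, 24.2]
width: 0.0137
grip_force: 42.0
time: 8.88
ee_pos: [0.5251, -0.1512, 0.2616]
eef_rot: [0.657, 0.754, 0.002, 0.0]
ft_force: [-3.9, 8.1, 24.3]
width: 0.0138
grip_force: 41.7
time: 9.3
ee_pos: [0.525, -0.1513, 0.2616]
eef_rot: [0.656, 0.755, 0.002, -0.0]
ft_force: [-4.7, 7.3, 22.7]
width: 0.0134
grip_force: 41.7
[ 1.68049649  1.05039001 -0.07430348] [-0.56283348  0.4071928   0.91969983  1.87320983 -0.37724698  1.04343241
  0.65099843]
```

View pics/scene2.png

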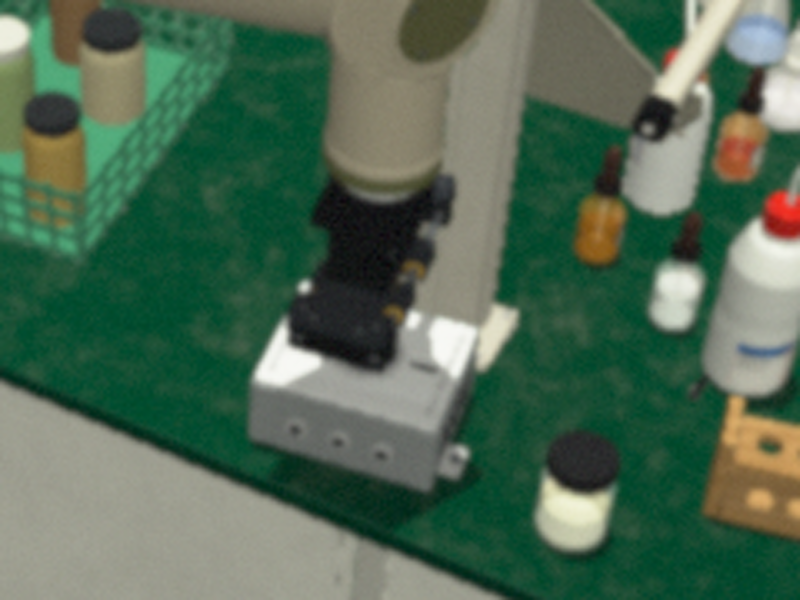

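View pics/wrist2.png

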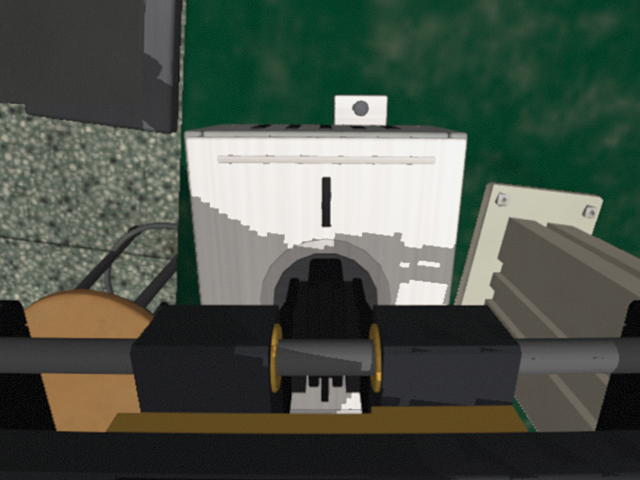

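In the wrist view the index line at (326,202) runs straight into the bar and slot at (325,268), so they are aligned. The cover sits level under about 23 N, and nothing around it has been disturbed.

```bash
python3 -c "
from h import *
print(job.close_job())"
```

```text
the job is handed in; nothing more can be done
None
```

I pressed the cover home on the rim, turned the fastener clockwise until its slot lined up with the index lines, and handed the job in at about 9.4 s with the gripper still holding the cover down with about 23 N. The bystanders showed no sign of being moved, but the hand-in returned no verdict.

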